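Fit the suction nozzle and open the extraction valve

TASK

The opened drive needs its dust drawn off. Before opening the extraction valve, push the black fish-tail nozzle, flat underside down, onto the tapered spigot of the bench outlet until its socket is fully home against the steel collar, and let go so that friction alone holds it. Then open the valve all the way by turning the blue knob on top anticlockwise (it rises as it turns), and leave the open drive and the drive lid where they lie.

Things in the scene. Friction and masses are not known exactly. Their poses are not given: they have to be found in the camera images.
- nozzle: Loose black fish-tail suction nozzle, 134 mm long, about 0.1 kg, lying on its flat underside, z up. Origin: on the underside, below the middle of its neck. x points along its axis to the open round socket; the axis is 21 mm above the underside. Behind the neck (x < -18 mm) it widens to a flat mouth 64 mm wide and 18 mm high that ends at x = -68 mm.
- nozzle_socket (a point): Centre of the open end of the nozzle's rubber socket, on its axis (nozzle x = +66 mm). The socket is 42 mm in outside diameter and 46 mm long (x = +20 to +66 mm); its tapered bore is 31 mm across here.
- nozzle_neck (a point): Middle of the nozzle's neck, on its axis, 21 mm above the underside: the place to grip, across y from above. The neck has flat sides, 36 mm apart, x = -18 to +18 mm, and is 32 mm high; a grip of 40 N or more does not slip in the push.
- outlet: Bench extraction outlet, fixed: a grey angle valve on a pillar with a 96 mm square foot, blue knob on top. Origin: on the bench, on the vertical axis of pillar and knob. A level spigot points along the outlet's -x, its axis 80 mm above the bench; its tip is 96 mm from the pillar axis. The grey valve body has 34 mm radius and is 108 mm high.
- outlet_collar (a point): Centre of the steel collar's face (48 mm diameter) at the spigot's root, on the spigot's axis, 50 mm from the pillar axis. From here the bare aluminium cone runs 46 mm along the outlet's -x, 32 mm across at the root, 26 mm at the tip. Nozzle fully home: its socket end lies against this face, nozzle_socket at this point, nozzle x along outlet x.
- outlet_tip (a point): Centre of the spigot's tip. The socket slides on loosely and binds about 7 mm short of the collar; the last 7 mm need a steady push along the axis that grows to about 10 to 15 N at the collar (a force stop of 18 N will do). After that friction on the taper holds the nozzle with no other catch.
- valve (a joint): Turn of the blue valve knob in rad, 0 = shut, 2.6 = fully open (stop). It grows anticlockwise seen from above, and the knob rises 3.85 mm per rad (10 mm in all). It turns against a light friction of about 0.06 N m and stays where it is left. It starts between 0 and 0.4.
- valve_knob (a point): Middle of the blue knob on its vertical axis: a round fluted knob, 38 mm in diameter and 26 mm high (13 mm above and below this point). Shut, this point is 147 mm above the bench; it rises with the knob. Below the knob: 7 mm or more of bare stem, then a brass gland of 24 mm diameter.
- drive_open: Opened hard drive, 102 x 149 x 21 mm, loose, left of the spigot. Origin: middle of its underside. Leave it where it is.
- drive_lid: Bare metal drive lid, 98 x 138 x 10 mm, loose on the bench near the nozzle. Origin: middle of its underside. Leave it where it is.
Not all that is in view belongs to the job. Of the things like the nozzle, leave any that is purple; of the rest the larger one is meant.

How it is judged:
On the way, in this order (a step that is already met when the one before it is completed fails the run):
1. the nozzle is home on the spigot and let go, with the valve not yet opened (less than 0.7 rad) (distance between nozzle_socket and outlet_collar below 0.003 m and angle between the x axis of nozzle and the x axis of outlet, either way round below 0.08 rad and angle between nozzle's own z axis and vertical below 0.2 rad and contact force between nozzle and the fingers below 0.2 N and value of joint valve below 0.7 rad), for 0.4 s.
2. the valve is fully open (value of joint valve above 2.4 rad), for 0.2 s.
At the end, for the whole second after the job is handed in: The nozzle's socket end is within 3 mm of the collar's centre, its axis within 0.08 rad of the spigot's, its flat underside level within 0.2 rad, at rest and held by friction alone; the valve stands within 0.2 rad of fully open (joint above 2.4) (distance between nozzle_socket and outlet_collar below 0.003 m and angle between the x axis of nozzle and the x axis of outlet, either way round below 0.08 rad and angle between nozzle's own z axis and vertical below 0.2 rad and contact force between nozzle and the fingers below 0.2 N and value of joint valve above 2.4 rad and linear speed of nozzle below 0.02 m/s); the robot touches nothing.
It fails at once if the open drive is shifted by more than 20 mm (distance of drive_open from where it was at the start of the episode above 0.02 m).
It fails at once if the drive lid is shifted by more than 20 mm (distance of drive_lid from where it was at the start of the episode above 0.02 m).
It also fails if it takes over 67 s, if anything falls off the work surface, if the arm or the gripper's body presses on something with over 40 N, if the wrist force passes 120 N, or if a joint passes its speed limit or range.

ROBOT

A 6-joint arm with a two-finger parallel gripper is mounted at the origin on a cart in front of the work surface, level with it; the furniture and walls round the work are solid. World frame = base frame: x ahead of the robot, y to its left, z up, the work surface at z = 0. Lengths are in m, angles in rad, forces in N, time in s.
With the tool pointing down it reaches from about 0.375 to 0.9 m from the base axis. Payload 3.1 kg.
Tool frame: the origin (TCP) lies at the very end of the fingers, on their centre line; the grasp point (between the pads) lies 19 mm behind it; z points along the fingers, y is the line along which they close (so a half turn about z gives the same grasp; the last joint's range is limited). The gripper opens to 85 mm and grips with 20 to 120 N. Pads are 22 mm wide; open, the fingers measure 114 mm over their backs; the gripper's body (76 mm by 85 mm) begins 54 mm behind the grasp point. The pads swing forward as they close: fully open they stand 13 mm farther back than shut.
Start: joints at [1.137, 0.527, 1.433, -0, 1.181, -0.178], TCP at [0.158, 0.605, 0.231] pointing down, gripper open.
Joint ranges: [-3.08, 3.08], [-0.75, 2.2], [0.22, 2.44], [-1.43, 4.57], [0, 2.65], [-2.85, 2.85]. Speed limits (rad/s): [2.79, 2.79, 3.14, 3.14, 3.14, 3.14].

INTERFACE

Orientations are given as a unit quaternion [w, x, y, z].
In Python, from workcell import env gives the robot as it stands.
- The arm moves only by the shell command python3 -m pendant 'ROWS' [OPENING]. ROWS is JSON, a list of rows, each a list of 2 entries, a list of its own where there are three numbers: the shift along the world's x, y, z in m, then the turn, a rotation vector about the world's x, y, z in rad. In form: [[[tx, ty, tz], [ax, ay, az]], ...]. A call has exactly 10 rows; each row shifts and turns the commanded pose from where the row before left it; what a row does not reach is not made up. A row lasts 1/12 s, in which the tool goes at most 41.7 mm and 7.16 degrees, less where a joint would pass 70% of its speed; a pose out of reach is approached as far as the arm can. A call with a gripper value outside its range is refused whole. OPENING is the finger opening in m, from 0 to 0.0854, set as the call begins (- or left out, the last holds). The fingers move at their own pace and stop on an object; the grip force is fixed at half the most. Time passes only in rows, so rows that do not move let the fingers close, or fill a call up. It gives the time, the measured TCP pose, the force, the opening and the grip force at its end, in the units of the state.
- env.observe(): the state, without advancing time (a new reading comes with each control period).
- env.read_camera(name): name is "scene" or "top"; returns a dict with "color" (420x560x3 uint8, red, green, blue), "K" (3x3 intrinsics, pixels), "world_from_camera" (4x4, takes a point from camera to world coordinates). Camera axes: x right, y down, z forward; pixel columns grow to the right and rows downward; lengths in m; the calibration is good to about 2 mm. A picture is of the moment at which its call begins. There is no depth.
- env.sign_off(): hands the job in; it is judged then, once.
Trained networks look in a picture, given as the dict that the camera call returned (one of the last four; its "shot" number tells which), for a name from the list of things; names that differ only in an ending like _2 or _b are one class to them, and where a whole thing is asked for, a point or a joint stands for the part that bears it (a point fixed in the world has none). Each returns a list of dicts, best first, with "score" (0 to 1); they miss things now and then, are a little off and sometimes report something else, mostly with a low value. They report only what shows in the picture. A call takes as long as a camera call. They do not tell look-alikes from the thing itself.
- env.spot_in(picture, query): "xy" ([column, row] in pixels, amid what is visible of it).
- env.cut_out(picture, query): "mask" (420x560 bool, what is visible of it) and "xy" ([column, row] in pixels, amid what is visible of it).
The state is a dict: "t": time; "joint_positions": joint angles; "joint_velocities": joint speeds; "tau": joint torques, N m; "ee_pos": TCP position; "ee_rot": TCP orientation; "force": force on the tool from outside, world axes, zero at the start; "ft_torque": the same for the moment, N m; "grip_width": opening from 0.0 (shut) to 1.0 (fully open); "grasp_force": force on a finger pad.
Only numpy, scipy, OpenCV 4.12 (cv2) and the standard library are available. Lean on these libraries where they do the work, as an engineer would, in place of code of your own. Each camera call takes 0.05 s, during which the arm holds its last target. There are 200 camera calls.

## Working session

There is one attempt and no reset: what is moved stays moved. The work goes in short steps, Python scripts to look and compute and a shell command to move; the robot and the scene stay as the last step left them, time stands still between calls to the robot, and variables do not carry over. Pictures are saved under pics/ and viewed, at most 10 in all, crops included, and the job is handed in when it is done.

```bash
mkdir -p pics; ls
python3 - <<'E'
from workcell import env
import cv2,numpy as np
for n in ("scene","top"):
    p=env.read_camera(n); cv2.imwrite(f"pics/{n}0.png",p["color"][:,:,::-1])
    print(n,p["K"].tolist(),np.round(p["world_from_camera"],4).tolist())
    for q in ("nozzle","outlet","valve_knob","drive_open","drive_lid","nozzle_socket","nozzle_neck","outlet_collar","outlet_tip"):
        print(q,[(np.round(d["xy"]).tolist(),round(d["score"],2)) for d in env.spot_in(p,q)])
print(env.observe())
E
```

```text
pics
scene [[469.9942286370686, 0.0, 281.01023320317205], [0.0, 469.9942286370686, 207.78112869114534], [0.0, 0.0, 1.0]] [[0.8219, -0.4246, 0.3799, -0.0692], [-0.5695, -0.5954, 0.5667, -1.1233], [-0.0144, -0.6821, -0.7311, 1.255], [0.0, 0.0, 0.0, 1.0]]
nozzle [([356.0, 363.0], 0.79), ([283.0, 259.0], 0.6)]
outlet [([251.0, 162.0], 0.8)]
valve_knob []
drive_open [([209.0, 157.0], 0.63)]
drive_lid [([261.0, 224.0], 0.77)]
nozzle_socket [([280.0, 263.0], 0.92), ([281.0, 186.0], 0.8), ([354.0, 366.0], 0.73)]
nozzle_neck [([351.0, 369.0], 0.84), ([284.0, 189.0], 0.69), ([280.0, 262.0], 0.63)]
outlet_collar [([253.0, 160.0], 0.86)]
outlet_tip [([253.0, 163.0], 0.66)]
top [[439.45610140890034, 0.0, 291.1515825657574], [0.0, 439.45610140890034, 207.2441330279658], [0.0, 0.0, 1.0]] [[0.0152, -0.9922, 0.124, 0.3133], [-0.9999, -0.0148, 0.0044, -0.2362], [-0.0025, -0.124, -0.9923, 1.6263], [0.0, 0.0, 0.0, 1.0]]
nozzle [([324.0, 229.0], 0.94), ([437.0, 242.0], 0.6), ([252.0, 174.0], 0.49)]
outlet []
valve_knob [([324.0, 229.0], 0.49)]
drive_open [([165.0, 207.0], 0.98), ([329.0, 230.0], 0.21)]
d
[... 279 characters left out ...]

{'t': 1.0, 'joint_positions': array([ 1.13648475e+00,  5.27494736e-01,  1.43269098e+00, -8.62559220e-06,
        1.18140720e+00, -1.78515520e-01]), 'joint_velocities': array([ 0.0003234 , -0.00063267,  0.00041348,  0.00033387, -0.00122277,
        0.00071242]), 'tau': array([ 3.54728479e-05, -4.42322803e+01, -1.78422457e+01, -2.70386527e-04,
        7.48932216e-04,  3.83182979e-06]), 'ee_pos': array([0.15810942, 0.60464978, 0.23131651]), 'ee_rot': array([ 3.76337792e-06,  1.27548001e-01,  9.91832399e-01, -1.33224301e-06]), 'force': array([-1.1390314 , -0.04073091,  0.10629307]), 'ft_torque': array([-0.01703004, -0.05131579,  0.05565832]), 'grasp_force': 0.0, 'grip_width': 1.001066832687028}
```

View pics/scene0.png

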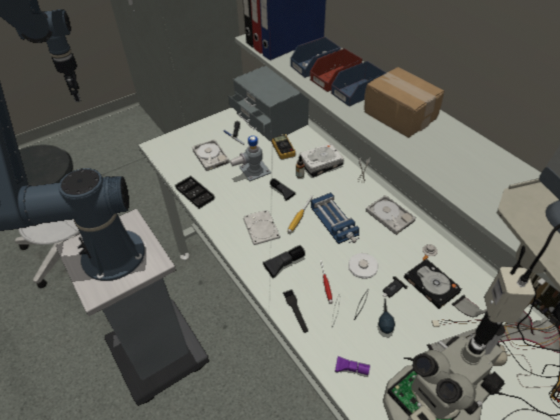

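View pics/top0.png

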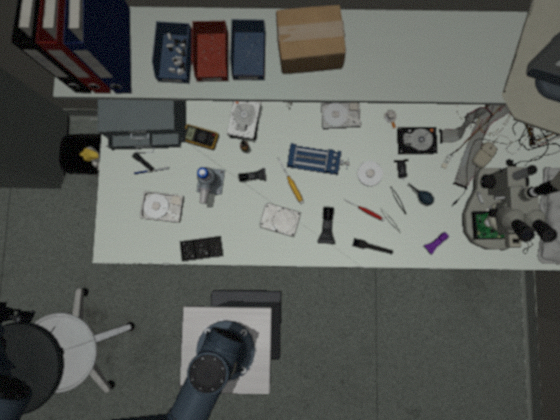

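```bash
cat > h.py <<'E'
from workcell import env
import cv2,numpy as np
def ray(p,xy,z):
    K,T=p["K"],p["world_from_camera"]
    d=T[:3,:3]@np.linalg.solve(K,[xy[0],xy[1],1.]); o=T[:3,3]
    return o+d*(z-o[2])/d[2]
def proj(p,X):
    T=np.linalg.inv(p["world_from_camera"]); c=T[:3,:3]@np.asarray(X,float)+T[:3,3]; u=p["K"]@c; return u[:2]/u[2]
def two(p,a,q,b):
    A=[];B=[]
    for c,xy in((p,a),(q,b)):
        T=c["world_from_camera"]; d=T[:3,:3]@np.linalg.solve(c["K"],[xy[0],xy[1],1.]); d/=np.linalg.norm(d)
        M=np.eye(3)-np.outer(d,d); A.append(M);B.append(M@T[:3,3])
    return np.linalg.lstsq(np.vstack(A),np.hstack(B),rcond=None)[0]
E
python3 - <<'E'
from h import *
t=env.read_camera("top"); s=env.read_camera("scene")
for p,n in((t,"top"),(s,"scene")):
    for d in env.cut_out(p,"nozzle"):
        m=d["mask"].astype(np.uint8); ys,xs=np.nonzero(m)
        W=np.array([ray(p,(x,y),.015) for x,y in zip(xs,ys)])[:,:2]; c=W.mean(0); u=np.linalg.svd(W-c,full_matrices=False)[2][0]
        e=(W-c)@u; w=(W-c)@[-u[1],u[0]]
        print(n,"xy",d["xy"],round(d["score"],2),"c",c.round(4),"u",u.round(3),"yaw",round(np.arctan2(u[1],u[0]),3),"ext",e.min().round(3),e.max().round(3),"width at ends",np.ptp(w[e<e.min()+.03]).round(3),np.ptp(w[e>e.max()-.03]).round(3),len(xs))
    for d in env.cut_out(p,"outlet")+env.cut_out(p,"valve_knob"): print(n,"outlet",d["xy"],d["score"],d["mask"].sum())
def crop(p,x,y,w,h): return cv2.resize(p["color"][y:y+h,x:x+w,::-1],None,fx=5,fy=5,interpolation=cv2.INTER_CUBIC)
a=crop(t,285,195,80,60); b=crop(t,170,150,80,60); c=crop(s,250,235,80,60); d=crop(s,215,125,80,60)
cv2.imwrite("pics/c1.png",np.vstack([np.hstack([a,b]),np.hstack([c,d])]))
# knob colour centroid
for p in(t,s):
    h=cv2.cvtColor(p["color"],cv2.COLOR_RGB2HSV); m=cv2.inRange(h,(100,120,60),(130,255,255))
    n,l,st,ce=cv2.connectedComponentsWithStats(m)
    for i in range(1,n):
        if st[i,4]>30: print(st[i],ce[i])
E
```

```text
top xy [253.0, 174.3] 0.78 c [ 0.6305 -0.0863] u [-0.147  0.989] yaw 1.719 ext -0.046 0.054 width at ends 0.043 0.028 231
top xy [322.6, 226.5] 0.7 c [ 0.4456 -0.3627] u [-0.997  0.071] yaw 3.071 ext -0.073 0.063 width at ends 0.041 0.059 448
top xy [437.6, 244.3] 0.5 c [ 0.392  -0.7619] u [-0.646  0.763] yaw 2.273 ext -0.054 0.045 width at ends 0.027 0.041 225
top outlet [207.4, 182.5] 0.55 732
top outlet [199.8, 173.4] 0.55 99
scene xy [350.0, 367.0] 0.87 c [ 0.395  -0.7609] u [ 0.697 -0.718] yaw -0.8 ext -0.043 0.048 width at ends 0.045 0.03 392
scene xy [285.7, 259.7] 0.71 c [ 0.4527 -0.357 ] u [-1.    -0.014] yaw -3.127 ext -0.078 0.068 width at ends 0.05 0.063 542
scene xy [282.8, 190.0] 0.63 c [ 0.6372 -0.0851] u [ 0.107 -0.994] yaw -1.464 ext -0.064 0.053 width at ends 0.032 0.047 214
scene xy [251.7, 162.0] 0.63 c [0.6304 0.1189] u [-0.473 -0.881] yaw -2.064 ext -0.16 0.115 width at ends 0.038 0.078 877
scene outlet [250.7, 159.9] 0.82 931
scene outlet [255.6, 137.4] 0.58 98
[289 145   5  20  50] [291.18 154.68]
[328 151   5  17  34] [330.         157.97058824]
[298 166  26   5  43] [310.1627907  167.97674419]
[198 168  10  10  39] [203.79487179 173.48717949]
[248 138   9   8  46] [252.43478261 141.86956522]
```

View pics/c1.png

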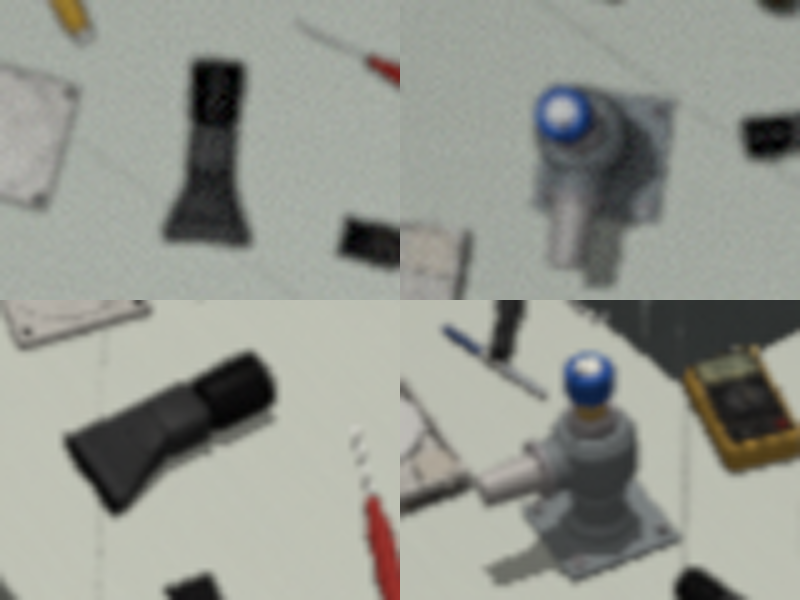

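```bash
cat > fit.py <<'E'
from h import *
from scipy.optimize import minimize,least_squares
def rt(X,x,y,th,z=0):
    c,s=np.cos(th),np.sin(th); X=np.asarray(X,float); return np.c_[c*X[:,0]-s*X[:,1]+x,s*X[:,0]+c*X[:,1]+y,X[:,2]+z]
a=np.linspace(0,2*np.pi,24)
cyl=np.array([[x,.021*np.cos(t),.021+.021*np.sin(t)] for x in(.020,.066) for t in a])
neck=np.array([[x,y,z] for x in(-.018,.020) for y in(-.018,.018) for z in(.005,.037)])
fan=np.array([[x,y,z] for x,w,z0,z1 in((-.018,.018,.005,.037),(-.068,.032,0,.018)) for y in(-w,w) for z in(z0,z1)])
parts=[cyl,neck,fan]
S=4
def sil(p,q,box,z=0):
    x0,y0,w,h=box; im=np.zeros((h*S,w*S),np.uint8)
    for P in parts:
        uv=np.array([proj(p,X) for X in rt(P,*q,z)])
        uv=((uv-[x0,y0]+.5)*S-.5); cv2.fillConvexPoly(im,cv2.convexHull(np.round(uv*16).astype(np.int32)),255,shift=4)
    return im
def dark(p,box,thr=85):
    x0,y0,w,h=box; g=cv2.cvtColor(p["color"],cv2.COLOR_RGB2GRAY)[y0:y0+h,x0:x0+w]
    g=cv2.resize(g,None,fx=S,fy=S,interpolation=cv2.INTER_CUBIC)
    m=(g<thr).astype(np.uint8)
    n,l,st,_=cv2.connectedComponentsWithStats(m); i=1+np.argmax(st[1:,4]); return (l==i).astype(np.uint8)*255
def fitn(views,q0,z=0):
    D=[(p,b,cv2.GaussianBlur(dark(p,b,t).astype(np.float32),(0,0),3)) for p,b,t in views]
    f=lambda v:sum(np.abs(cv2.GaussianBlur(sil(p,v*[.01,.01,.1],b,z).astype(np.float32),(0,0),3)-d).sum()/d.sum() for p,b,d in D)
    r=minimize(f,np.array(q0)/[.01,.01,.1],method="Nelder-Mead",options=dict(initial_simplex=np.array(q0)/[.01,.01,.1]+np.r_[np.zeros((1,3)),np.eye(3)*.6],xatol=.005,fatol=1e-4)); return r.x*[.01,.01,.1],r.fun
E
python3 - <<'E'
from fit import *
t=env.read_camera("top"); s=env.read_camera("scene")
vt=(t,(305,195,45,60),95); vs=(s,(255,238,58,45),95)
for n,v in(("top",[vt]),("scene",[vs]),("both",[vt,vs])): print(n,*fitn(v,[.45,-.36,0.]))
K=two(t,(202.7,172.7),s,(252.4,141.8)); print("knob",K)
ob=[(t,(202.7,172.7),(0,0,.148)),(s,(252.4,141.8),(0,0,.148)),(t,(202.6,203.3),(-.096,0,.08)),(s,(232.2,162.4),(-.096,0,.08)),
 (t,(225.2,170),(.048,-.048,.006)),(t,(221.4,194),(-.048,-.048,.006)),(s,(271,172.6),(.048,-.048,.006)),(s,(249.6,180.4),(-.048,-.048,.006)),(s,(240,166.6),(-.048,.048,.006))]
f=lambda v:np.concatenate([proj(p,rt([X],*v)[0])-uv for p,uv,X in ob])
r=least_squares(f,[.65,.1,0],loss="soft_l1",x_scale=[.01,.01,.1]); print("outlet",r.x,f(r.x).reshape(-1,2).round(2).tolist())
E
```

```text
top [ 0.4523719  -0.36184449 -0.06315194] 0.14910262823104858
scene [ 0.45319045 -0.36233653 -0.04844764] 0.11873122304677963
both [ 0.4524673  -0.36191934 -0.05752838] 0.2707418203353882
knob [0.61315164 0.0760977  0.14392964]
outlet [ 0.61370757  0.07405043 -0.11774795] [[0.32, -0.3], [0.45, -0.65], [0.03, -0.71], [-1.32, 0.82], [0.05, -0.73], [-0.03, 0.31], [0.35, 0.14], [-0.46, 0.54], [-1.21, -0.33]]
```

Look‑alikes in the top view: large black nozzle (327,226), small black one (253,175), purple one (437,243). The close crop confirms the large black one, with its socket pointing away from the robot. I've chosen it, and I'm moving to it now.

```bash
python3 -m pendant '[[[0.029,-0.029,0],[0,0,0.02]],[[0.029,-0.029,0],[0,0,0.02]],[[0.029,-0.029,0],[0,0,0.02]],[[0.029,-0.029,0],[0,0,0.02]],[[0.029,-0.029,0],[0,0,0.02]],[[0.029,-0.029,0],[0,0,0.02]],[[0.029,-0.029,0],[0,0,0.02]],[[0.029,-0.029,0],[0,0,0.02]],[[0.029,-0.029,0],[0,0,0.02]],[[0.029,-0.029,0],[0,0,0.02]]]' 0.0854
python3 -m pendant '[[[0,-0.04,0],[0,0,0]],[[0,-0.04,0],[0,0,0]],[[0,-0.04,0],[0,0,0]],[[0,-0.04,0],[0,0,0]],[[0,-0.04,0],[0,0,0]],[[0,-0.04,0],[0,0,0]],[[0,-0.04,0],[0,0,0]],[[0,-0.04,0],[0,0,0]],[[0,-0.04,0],[0,0,0]],[[0,-0.04,0],[0,0,0]]]'
```

```text
t: 2.33
ee_pos: [0.4493, 0.3131, 0.2316]
ee_rot: [0.0, 0.027, 1.0, 0.0]
force: [0.3, -0.2, -0.2]
grip_width: 1.0
grasp_force: 0.0
t: 3.17
ee_pos: [0.4479, -0.0873, 0.2317]
ee_rot: [0.0, 0.028, 1.0, -0.0]
force: [1.0, 0.2, -0.0]
grip_width: 1.002
grasp_force: 0.0
```

```bash
python3 -m pendant '[[[0.0006,-0.039,0],[0,0,0]],[[0.0006,-0.039,0],[0,0,0]],[[0.0006,-0.039,0],[0,0,0]],[[0.0006,-0.039,0],[0,0,0]],[[0.0006,-0.039,0],[0,0,0]],[[0.0006,-0.039,0],[0,0,0]],[[0.0006,-0.0407,0],[0,0,0]],[[0,0,-0.03],[0,0,0]],[[0,0,-0.03],[0,0,0]],[[0,0,-0.03],[0,0,0]]]'
python3 -m pendant '[[[0,0,-0.03],[0,0,0]],[[0,0,-0.02],[0,0,0]],[[0,0,-0.02],[0,0,0]],[[0,0,-0.02],[0,0,0]],[[0,0,-0.01],[0,0,0]],[[0,0,0],[0,0,0]],[[0,0,0],[0,0,0]],[[0,0,0],[0,0,0]],[[0,0,0],[0,0,0]],[[0,0,0],[0,0,0]]]'
```

```text
t: 4.0
ee_pos: [0.4524, -0.3617, 0.1408]
ee_rot: [0.001, 0.029, 1.0, -0.001]
force: [0.1, -0.0, 0.0]
grip_width: 1.001
grasp_force: 0.0
t: 4.83
ee_pos: [0.4529, -0.3607, 0.0426]
ee_rot: [0.001, 0.028, 1.0, -0.001]
force: [-0.4, -0.5, 0.7]
grip_width: 1.004
grasp_force: 0.0
```

```bash
python3 -m pendant '[[[0,0,-0.012],[0,0,0]],[[0,0,-0.012],[0,0,0]],[[0,0,-0.006],[0,0,0]],[[0,0,-0.004],[0,0,0]],[[0,0,0],[0,0,0]],[[0,0,0],[0,0,0]],[[0,0,0],[0,0,0]],[[0,0,0],[0,0,0]],[[0,0,0],[0,0,0]],[[0,0,0],[0,0,0]]]'
python3 -m pendant '[[[0,0,0],[0,0,0]],[[0,0,0],[0,0,0]],[[0,0,0],[0,0,0]],[[0,0,0],[0,0,0]],[[0,0,0],[0,0,0]],[[0,0,0],[0,0,0]],[[0,0,0],[0,0,0]],[[0,0,0],[0,0,0]],[[0,0,0],[0,0,0]],[[0,0,0],[0,0,0]]]' 0.0
```

```text
t: 5.67
ee_pos: [0.4525, -0.3602, 0.0077]
ee_rot: [0.0, 0.028, 1.0, -0.0]
force: [-0.5, 0.3, -0.3]
grip_width: 1.0
grasp_force: 0.0
t: 6.5
ee_pos: [0.4525, -0.3603, 0.0076]
ee_rot: [0.0, 0.028, 1.0, -0.0]
force: [0.2, -0.9, 4.5]
grip_width: 0.412
grasp_force: 61.0
```

```bash
python3 -m pendant '[[[0,0,0.01],[0,0,0]],[[0,0,0.02],[0,0,0]],[[0,0,0.029],[0,0,0]],[[-0.004,0.02,0],[0,0,-0.01]],[[-0.004,0.035,0],[0,0,-0.01]],[[-0.004,0.038,0],[0,0,-0.01]],[[-0.004,0.038,0],[0,0,-0.01]],[[-0.004,0.038,0],[0,0,-0.01]],[[-0.004,0.038,0],[0,0,-0.01]],[[-0.0055,0.038,0],[0,0,0]]]'
python3 -m pendant '[[[0,0.038,0],[0,0,0]],[[0,0.038,0],[0,0,0]],[[0,0.038,0],[0,0,0]],[[0,0.038,0],[0,0,0]],[[0,0.03,0],[0,0,0]],[[0,0.02,0],[0,0,0]],[[0,0.01,0],[0,0,0]],[[0,0,0],[0,0,0]],[[0,0,0],[0,0,0]],[[0,0,0],[0,0,0]]]'
python3 - <<'E'
from fit import *
t=env.read_camera("top"); s=env.read_camera("scene"); o=env.observe(); print(o["ee_pos"],o["ee_rot"],o["force"])
X=[proj(c,(.43,.09,.08)).astype(int) for c in(t,s)]
cr=[cv2.resize(c["color"][x[1]-40:x[1]+20 if i==0 else x[1]+20,x[0]-30:x[0]+50,::-1],None,fx=5,fy=5,interpolation=cv2.INTER_CUBIC) for i,(c,x) in enumerate(zip((t,s),X))]
print(X); cv2.imwrite("pics/c2.png",np.hstack(cr))
E
```

```text
t: 7.33
ee_pos: [0.4223, -0.1135, 0.0666]
ee_rot: [0.0, 0.058, 0.998, -0.0]
force: [1.1, 0.2, -1.6]
grip_width: 0.414
grasp_force: 60.5
t: 8.17
ee_pos: [0.4231, 0.096, 0.0663]
ee_rot: [0.0, 0.058, 0.998, -0.0]
force: [-0.4, 0.0, -0.5]
grip_width: 0.412
grasp_force: 60.4
[0.42304618 0.09570255 0.06630724] [-2.26373333e-05  5.89787133e-02  9.98259238e-01 -6.06204245e-05] [-0.31969575  0.9958201  -1.4849083 ]
[array([200, 227]), array([209, 171])]
```

View pics/c2.png

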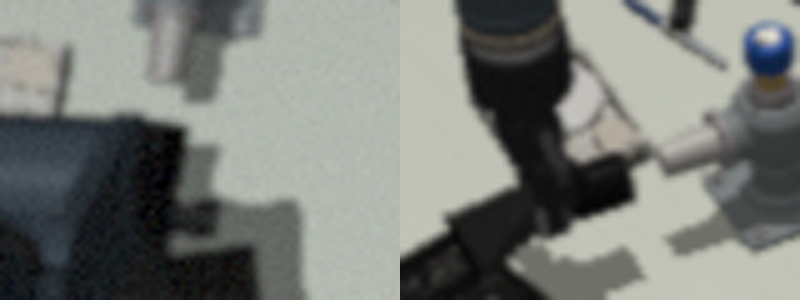

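Run:
```python
from fit import *
t=env.read_camera("top"); s=env.read_camera("scene"); o=env.observe()["ee_pos"]; th=-.118
print(o)
O=(.6137,.07405,th)
out=[]
for c,x in((t,(200,227)),(s,(209,171))):
    x0,y0=x[0]-30,x[1]-40; b=c["color"][y0:y0+60,x0:x0+80,::-1]; b=cv2.resize(b,None,fx=5,fy=5,interpolation=cv2.INTER_CUBIC)
    def draw(P,q,z,col):
        uv=np.array([(proj(c,X)-[x0,y0]+.5)*5-.5 for X in rt(P,*q,z)]); h=cv2.convexHull(np.round(uv*16).astype(np.int32)); cv2.polylines(b,[h],True,col,1,cv2.LINE_AA,4)
    draw(cyl,(o[0],o[1],th),.059,(0,255,0))
    draw(np.array([[xx,r*np.cos(t_),.08+r*np.sin(t_)] for xx,r in((-.05,.016),(-.096,.013)) for t_ in a]),O,0,(0,0,255))
    draw(np.array([[.019*np.cos(t_),.019*np.sin(t_),z] for z in(.134,.16) for t_ in a]),O,0,(0,255,255))
    draw(np.array([[xx,y,0.003] for xx in(-.048,.048) for y in(-.048,.048)]),O,0,(255,0,255))
    out.append(b)
cv2.imwrite("pics/c3.png",np.hstack(out))
```

```text
[0.42300977 0.09585457 0.0662956 ]
```

View pics/c3.png

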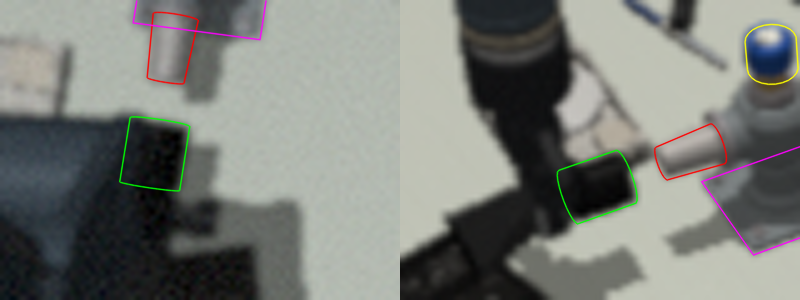

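Run:
```python
from fit import *
ims={}
for n in("top","scene"):
    P=[env.read_camera(n) for _ in range(6)]; ims[n]=P[-1]; ims[n]["color"]=np.mean([p["color"] for p in P],0).round().astype(np.uint8)
out=[]; O=(.6137,.07405,-.118)
for n,x0,y0,w,h in(("top",185,160,50,50),("scene",222,125,55,65)):
    c=ims[n]; k=8
    b=cv2.resize(c["color"][y0:y0+h,x0:x0+w,::-1],None,fx=k,fy=k,interpolation=cv2.INTER_CUBIC)
    b=cv2.convertScaleAbs(b,alpha=1.3)
    b=b[:400] if n=="top" else b
    b=cv2.copyMakeBorder(b,0,520-b.shape[0],0,0,cv2.BORDER_CONSTANT)
    for i in range(0,w,5): cv2.putText(b,str(x0+i),(i*k,515),0,.3,(0,255,0)); cv2.line(b,(i*k+4,500),(i*k+4,506),(0,255,0),1)
    out.append(b)
cv2.imwrite("pics/c4.png",np.hstack(out)[:, :800])
np.savez("avg.npz",top=ims["top"]["color"],scene=ims["scene"]["color"])
g=cv2.cvtColor(ims["top"]["color"],cv2.COLOR_RGB2GRAY)
for r in range(186,206): print(r,g[r,194:216])
```

```text
186 [177 174 158 134 116 106 102 105 114 119 119 112 103  93  84  73  61  55
  57  58  59  60]
187 [178 175 159 134 115 106 106 114 121 124 121 115 105  93  84  73  58  56
  59  59  63  66]
188 [179 175 158 133 114 104 108 117 130 132 129 120 108  98  87  75  61  61
  62  67  68  65]
189 [177 170 152 128 107  97 104 120 131 138 137 125 108 100  91  79  65  64
  63  65  66  68]
190 [175 167 148 127 113  98 106 124 138 147 145 129 110  98  87  76  64  64
  66  65  65  71]
191 [176 169 153 135 122 114 115 131 147 156 154 140 119  99  82  69  61  61
  64  64  64  73]
192 [177 175 165 156 143 130 126 136 150 160 158 142 122 103  84  67  65  65
  66  65  65  72]
193 [178 178 177 173 167 154 138 139 152 160 159 139 117 100  82  77  78  76
  74  73  72  74]
194 [178 178 179 180 177 160 143 140 153 160 154 135 115  97  87  92  94  92
  89  89  87  90]
195 [177 179 178 180 176 161 143 142 154 162 152 133 111  94  88  96 101  99
  99  99 104 119]
196 [177 180 178 180 175 161 143 144 156 161 149 129 107  91  91  97 102 101
 101 104 124 150]
197 [178 178 178 179 176 161 143 145 158 160 147 123 104  88  91 100 101 102
 100 110 139 168]
198 [177 177 178 178 174 162 143 147 161 159 145 123 101  87  93  99 100 102
 100 112 142 171]
199 [178 179 178 179 174 160 143 147 158 158 141 116  96  87  95  99 102 100
 100 108 142 171]
200 [178 178 180 177 173 156 144 150 160 155 136 114  94  88  98 101 102 100
 100 111 143 170]
201 [178 178 178 178 168 154 143 149 158 151 130 109  92  89  98 101 101  99
 100 113 144 171]
202 [178 178 179 179 171 157 146 145 148 139 123 105  92  91  98 101 100 102
 103 123 155 174]
203 [179 179 179 179 176 168 156 149 145 140 131 123 111 100  98 102 100 102
 109 137 166 180]
204 [179 180 180 179 179 177 173 169 168 163 160 153 134 110 101 100 100  99
 110 142 171 179]
205 [180 180 180 181 179 180 179 180 179 179 177 172 149 117 101  99  98  99
 113 143 172 180]
```

View pics/c4.png

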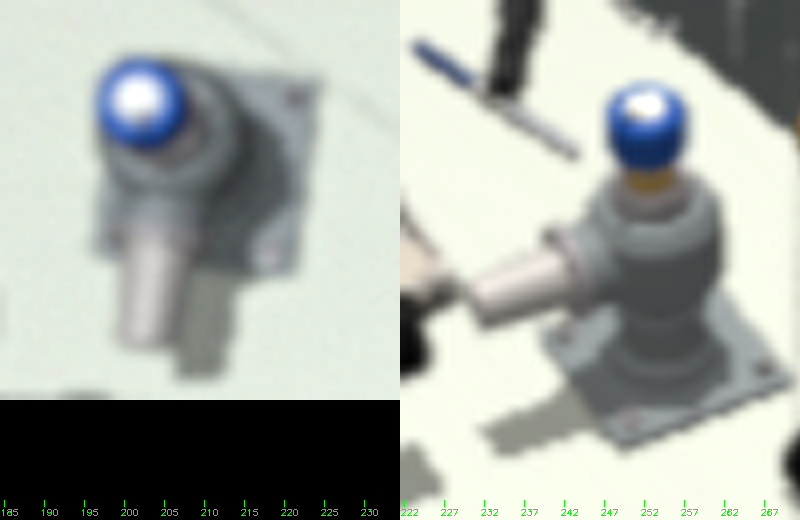

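Run:
```python
from fit import *
t=env.read_camera("top"); s=env.read_camera("scene")
def d(c,a,b,z):
    A,B=ray(c,a,z),ray(c,b,z); v=B-A; return A.round(4)[:2],B.round(4)[:2],"len",np.hypot(*v[:2]).round(4),"yaw",np.arctan2(v[1],v[0]).round(3)
print("axis top",d(t,(202.75,201),(203.5,194),.08))
print("foot right top",d(t,(221.4,193.5),(224.6,170.2),.006))
print("foot right scene",d(s,(250.0,180.4),(270.5,172.3),.006))
print("foot front scene(-y dir)",d(s,(250.0,180.4),(239.6,166.6),.006))
# scene spigot: side edge midpoints (crop->px)
f=lambda x,y:(222+(x+.5-400)/8-.5,125+(y+.5)/8-.5)
print("axis scene",d(s,f(477,302),f(572,270),.08), "tip->root")
print("knob top",ray(t,(202.3,172.5),.148).round(4),"knob scene",ray(s,f(647,126),.148).round(4))
```

```text
axis top (array([0.5241, 0.0851]), array([0.5493, 0.0835]), 'len', np.float64(0.0252), 'yaw', np.float64(-0.066))
foot right top (array([0.5635, 0.032 ]), array([0.6522, 0.0231]), 'len', np.float64(0.0891), 'yaw', np.float64(-0.1))
foot right scene (array([0.5647, 0.0326]), array([0.6544, 0.0248]), 'len', np.float64(0.0901), 'yaw', np.float64(-0.088))
foot front scene(-y dir) (array([0.5647, 0.0326]), array([0.5733, 0.1238]), 'len', np.float64(0.0916), 'yaw', np.float64(1.477))
axis scene (array([0.5219, 0.0891]), array([0.5703, 0.0824]), 'len', np.float64(0.0489), 'yaw', np.float64(-0.136)) tip->root
knob top [0.6133 0.0765 0.148 ] knob scene [0.6151 0.0791 0.148 ]
```

```bash
python3 -m pendant '[[[0.005,-0.0005,0],[0,0,0.006]],[[0.005,-0.0005,0],[0,0,0.006]],[[0.005,-0.0005,0],[0,0,0.006]],[[0.005,-0.0005,0],[0,0,0.006]],[[0.005,-0.0005,0],[0,0,0]],[[0,0,0],[0,0,0]],[[0,0,0],[0,0,0]],[[0,0,0],[0,0,0]],[[0,0,0],[0,0,0]],[[0,0,0],[0,0,0]]]'
python3 - <<'E'
from fit import *
o=env.observe()["ee_pos"]; th=-.094; q=env.observe()["ee_rot"]; print(o,q)
out=[]; Pt=np.array([.519,.0865])
O=(.519+.096*np.cos(th),.0865+.096*np.sin(th),th)
for n in("top","scene"):
    P=[env.read_camera(n) for _ in range(4)]; c=P[-1]; im=np.mean([p["color"] for p in P],0).astype(np.uint8)
    x=proj(c,(.51,.088,.08)).astype(int); k=10; x0,y0=x[0]-20,x[1]-28
    b=cv2.resize(im[y0:y0+56,x0:x0+40,::-1],None,fx=k,fy=k,interpolation=cv2.INTER_CUBIC); b=cv2.convertScaleAbs(b,alpha=1.3)
    def draw(P,q,z,col):
        uv=np.array([(proj(c,X)-[x0,y0]+.5)*k-.5 for X in rt(P,*q,z)]); h=cv2.convexHull(np.round(uv*16).astype(np.int32)); cv2.polylines(b,[h],True,col,1,cv2.LINE_AA,4)
    draw(cyl,(o[0],o[1],th),.059,(0,255,0))
    draw(np.array([[xx,r*np.cos(t_),.08+r*np.sin(t_)] for xx,r in((-.05,.016),(-.096,.013)) for t_ in a]),O,0,(0,0,255))
    out.append(b)
cv2.imwrite("pics/c5.png",np.hstack(out))
E
```

```text
t: 9.9
ee_pos: [0.4474, 0.0945, 0.0663]
ee_rot: [-0.0, 0.046, 0.999, -0.0]
force: [-0.8, -0.3, -0.3]
grip_width: 0.412
grasp_force: 60.4
[0.44735978 0.09449245 0.06627741] [-3.06059406e-04  4.58428236e-02  9.98948618e-01 -1.40444089e-05]
```

View pics/c5.png

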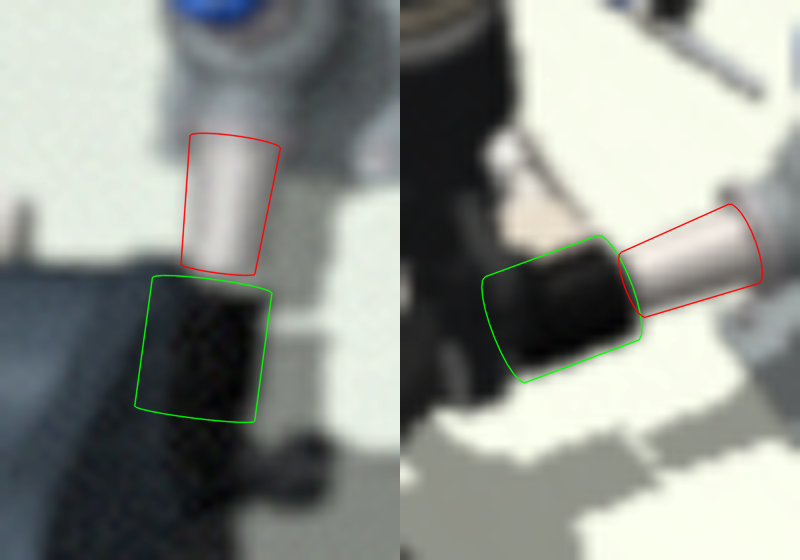

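```bash
python3 -m pendant '[[[0,-0.0015,0],[0,0,0]],[[0.002,-0.0002,0],[0,0,0]],[[0.002,-0.0002,0],[0,0,0]],[[0.002,-0.0002,0],[0,0,0]],[[0.002,-0.0002,0],[0,0,0]],[[0.002,-0.0002,0],[0,0,0]],[[0.002,-0.0002,0],[0,0,0]],[[0.002,-0.0002,0],[0,0,0]],[[0,0,0],[0,0,0]],[[0,0,0],[0,0,0]]]'; python3 -c "
from workcell import env;o=env.observe();print(o['force'],o['ft_torque'])"
```

```text
t: 11.13
ee_pos: [0.4619, 0.0915, 0.0663]
ee_rot: [0.0, 0.046, 0.999, -0.0]
force: [-0.2, -0.4, -0.9]
grip_width: 0.411
grasp_force: 60.4
[-0.20420113 -0.39205482 -0.92607122] [-0.07549527  0.02860292 -0.00561736]
```

```bash
python3 -m pendant '[[[0.002,-0.0002,0],[0,0,0]],[[0.002,-0.0002,0],[0,0,0]],[[0.002,-0.0002,0],[0,0,0]],[[0.002,-0.0002,0],[0,0,0]],[[0.002,-0.0002,0],[0,0,0]],[[0.002,-0.0002,0],[0,0,0]],[[0.002,-0.0002,0],[0,0,0]],[[0,0,0],[0,0,0]],[[0,0,0],[0,0,0]],[[0,0,0],[0,0,0]]]'; python3 -c "
from workcell import env;o=env.observe();print(o['force'],o['ft_torque'])"
```

```text
t: 11.97
ee_pos: [0.4756, 0.0902, 0.0663]
ee_rot: [-0.0, 0.046, 0.999, -0.0]
force: [-0.2, -0.5, -1.4]
grip_width: 0.408
grasp_force: 60.4
[-0.21595434 -0.52769968 -1.38585909] [-0.00049534 -0.01901683  0.04254171]
```

```bash
python3 -m pendant '[[[0.002,-0.0002,0],[0,0,0]],[[0.002,-0.0002,0],[0,0,0]],[[0.002,-0.0002,0],[0,0,0]],[[0.002,-0.0002,0],[0,0,0]],[[0.002,-0.0002,0],[0,0,0]],[[0.002,-0.0002,0],[0,0,0]],[[0,0,0],[0,0,0]],[[0,0,0],[0,0,0]],[[0,0,0],[0,0,0]],[[0,0,0],[0,0,0]]]'; python3 -c "
from workcell import env;o=env.observe();print(o['force'],o['ft_torque'])"
```

```text
t: 12.8
ee_pos: [0.4877, 0.089, 0.0663]
ee_rot: [-0.0, 0.046, 0.999, -0.0]
force: [0.4, 0.4, -2.4]
grip_width: 0.409
grasp_force: 60.4
[ 0.40386605  0.43049396 -2.38571558] [-0.00096032 -0.01938912  0.03628584]
```

```bash
python3 -m pendant '[[[0.001,-0.0001,0],[0,0,0]],[[0.001,-0.0001,0],[0,0,0]],[[0.001,-0.0001,0],[0,0,0]],[[0.001,-0.0001,0],[0,0,0]],[[0.001,-0.0001,0],[0,0,0]],[[0.001,-0.0001,0],[0,0,0]],[[0,0,0],[0,0,0]],[[0,0,0],[0,0,0]],[[0,0,0],[0,0,0]],[[0,0,0],[0,0,0]]]'; python3 -c "
from workcell import env;o=env.observe();print(o['ee_pos'],o['force'],o['ft_torque'])"
```

```text
t: 13.63
ee_pos: [0.4933, 0.0884, 0.0663]
ee_rot: [-0.0, 0.046, 0.999, 0.0]
force: [-3.1, -0.1, 2.2]
grip_width: 0.411
grasp_force: 60.7
[0.49329308 0.08842525 0.06626692] [-3.10519503 -0.0821443   2.16198549] [ 0.06842256  0.48311116 -0.04425251]
```

```bash
python3 -m pendant '[[[0.001,-0.0001,0],[0,0,0]],[[0.001,-0.0001,0],[0,0,0]],[[0.001,-0.0001,0],[0,0,0]],[[0.001,-0.0001,0],[0,0,0]],[[0,0,0],[0,0,0]],[[0,0,0],[0,0,0]],[[0,0,0],[0,0,0]],[[0,0,0],[0,0,0]],[[0,0,0],[0,0,0]],[[0,0,0],[0,0,0]]]'; python3 -c "
from workcell import env;o=env.observe();print(o['ee_pos'],o['force'],o['ft_torque'])"
```

```text
t: 14.47
ee_pos: [0.4961, 0.0882, 0.0662]
ee_rot: [-0.002, 0.046, 0.999, 0.0]
force: [-7.1, 0.9, 4.0]
grip_width: 0.412
grasp_force: 61.0
[0.49609256 0.08819446 0.0661841 ] [-7.1415948   0.94512549  4.01937204] [ 0.15293005  0.69765108 -0.0778241 ]
```

```bash
python3 -m pendant '[[[0.0008,-0.0001,0],[0,0,0]],[[0.0008,-0.0001,0],[0,0,0]],[[0.0007,0,0],[0,0,0]],[[0,0,0],[0,0,0]],[[0,0,0],[0,0,0]],[[0,0,0],[0,0,0]],[[0,0,0],[0,0,0]],[[0,0,0],[0,0,0]],[[0,0,0],[0,0,0]],[[0,0,0],[0,0,0]]]'; python3 -c "
from workcell import env;o=env.observe();print(o['ee_pos'],o['force'],o['ft_torque'])"
```

```text
t: 15.3
ee_pos: [0.4974, 0.0881, 0.0662]
ee_rot: [-0.003, 0.046, 0.999, 0.0]
force: [-7.4, 2.1, 5.4]
grip_width: 0.415
grasp_force: 61.2
[0.49743155 0.08806956 0.06616891] [-7.39435062  2.08207648  5.42625147] [ 0.1629365   0.89834062 -0.00813969]
```

```bash
python3 -m pendant '[[[0.0008,0.0003,0.0007],[0,0,0]],[[0.0008,0,0],[0,0,0]],[[0.0009,0,0],[0,0,0]],[[0,0,0],[0,0,0]],[[0,0,0],[0,0,0]],[[0,0,0],[0,0,0]],[[0,0,0],[0,0,0]],[[0,0,0],[0,0,0]],[[0,0,0],[0,0,0]],[[0,0,0],[0,0,0]]]'; python3 -c "
from workcell import env;o=env.observe();print(o['ee_pos'],o['force'],o['ft_torque'])"
```

```text
t: 16.13
ee_pos: [0.4977, 0.0882, 0.0665]
ee_rot: [-0.005, 0.046, 0.999, -0.0]
force: [-10.7, 0.4, 5.3]
grip_width: 0.409
grasp_force: 61.2
[0.49767068 0.0882099  0.0664711 ] [-10.70658677   0.4197956    5.29706216] [-0.11087507  1.28962376 -0.14295963]
```

```bash
python3 -m pendant '[[[0.0008,0,0.0005],[0,0,0]],[[0.0008,0,0],[0,0,0]],[[0.0009,0,0],[0,0,0]],[[0,0,0],[0,0,0]],[[0,0,0],[0,0,0]],[[0,0,0],[0,0,0]],[[0,0,0],[0,0,0]],[[0,0,0],[0,0,0]],[[0,0,0],[0,0,0]],[[0,0,0],[0,0,0]]]'; python3 -c "
from workcell import env;o=env.observe();print(o['ee_pos'],o['force'],o['ft_torque'])"
```

```text
t: 16.97
ee_pos: [0.4977, 0.0883, 0.0666]
ee_rot: [-0.008, 0.046, 0.999, -0.0]
force: [-14.2, -0.4, 6.2]
grip_width: 0.416
grasp_force: 61.4
[0.49765925 0.08826478 0.06660408] [-14.19860278  -0.36074264   6.20805368] [-0.21243067  1.75823356 -0.22447865]
```

```bash
python3 -m pendant '[[[0.0008,0,0],[0,0,0]],[[0.0008,0,0],[0,0,0]],[[0.0009,0,0],[0,0,0]],[[0.0005,0,0],[0,0,0]],[[0,0,0],[0,0,0]],[[0,0,0],[0,0,0]],[[0,0,0],[0,0,0]],[[0,0,0],[0,0,0]],[[0,0,0],[0,0,0]],[[0,0,0],[0,0,0]]]'
python3 - <<'E'
from fit import *
o=env.observe();print(o['ee_pos'],o['force'],o['ft_torque'])
out=[]
for n in("top","scene"):
    P=[env.read_camera(n) for _ in range(4)]; c=P[-1]; im=np.mean([p["color"] for p in P],0).astype(np.uint8)
    x=proj(c,(.54,.085,.08)).astype(int); k=10; x0,y0=x[0]-20,x[1]-28
    out.append(cv2.convertScaleAbs(cv2.resize(im[y0:y0+56,x0:x0+40,::-1],None,fx=k,fy=k,interpolation=cv2.INTER_CUBIC),alpha=1.4))
cv2.imwrite("pics/c6.png",np.hstack(out))
E
```

```text
t: 17.8
ee_pos: [0.4976, 0.0884, 0.0665]
ee_rot: [-0.011, 0.046, 0.999, -0.0]
force: [-18.5, -1.0, 9.8]
grip_width: 0.41
grasp_force: 61.9
[0.49762753 0.08836214 0.06652137] [-18.45996011  -1.01200174   9.80541604] [-0.30997428  2.20070041 -0.2912259 ]
```

View pics/c6.png

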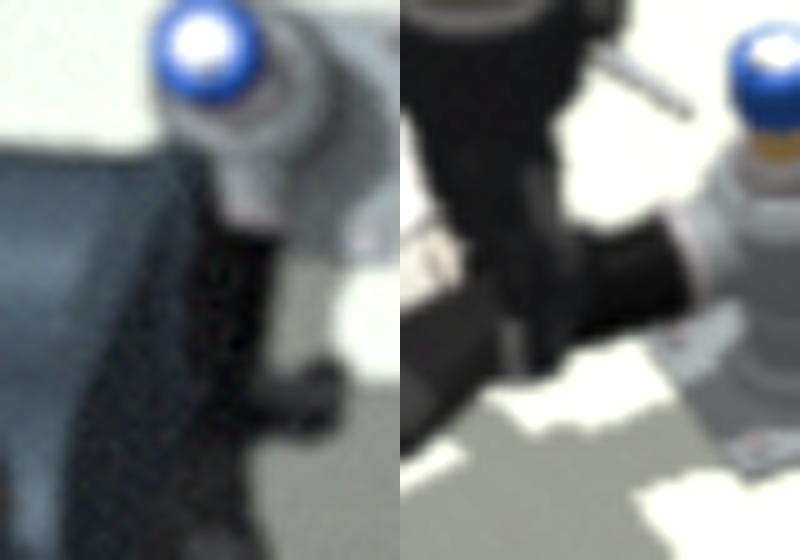

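```bash
python3 -m pendant '[[[-0.002,0,0],[0,0,0]],[[-0.002,0,0],[0,0,0]],[[-0.002,0.0005,0],[0,0,0]],[[-0.002,0,0],[0,0,0]],[[0,0,0],[0,0,0]],[[0,0,0],[0,0,0]],[[0,0,0],[0,0,0]],[[0,0,0],[0,0,0]],[[0,0,0],[0,0,0]],[[0,0,0],[0,0,0]]]'; python3 -c "
from workcell import env;o=env.observe();print(o['ee_pos'],o['force'],o['ft_torque'])"
```

```text
t: 19.03
ee_pos: [0.4978, 0.0883, 0.0667]
ee_rot: [-0.003, 0.046, 0.999, -0.0]
force: [-6.8, -2.3, -2.3]
grip_width: 0.413
grasp_force: 60.3
[0.49776366 0.0882855  0.0666934 ] [-6.83827723 -2.25825353 -2.31499116] [-0.2400287   0.98046578 -0.22440215]
```

Mostly relaxed, with a slight forward push left. I'm opening the gripper and then rising.

```bash
python3 -m pendant '[[[-0.001,0,0],[0,0,0]],[[0,0,0],[0,0,0]],[[0,0,0],[0,0,0]],[[0,0,0],[0,0,0]],[[0,0,0],[0,0,0]],[[0,0,0],[0,0,0]],[[0,0,0],[0,0,0]],[[0,0,0],[0,0,0]],[[0,0,0],[0,0,0]],[[0,0,0],[0,0,0]]]' 0.075
python3 -m pendant '[[[0,0,0.01],[0,0,0]],[[0,0,0.02],[0,0,0]],[[0,0,0.03],[0,0,0]],[[0,0,0.03],[0,0,0]],[[0,0,0.03],[0,0,0]],[[0,0,0.02],[0,0,0]],[[0,0,0],[0,0,0]],[[0,0,0],[0,0,0]],[[0,0,0],[0,0,0]],[[0,0,0],[0,0,0]]]'
```

```text
t: 19.87
ee_pos: [0.4991, 0.0886, 0.0675]
ee_rot: [0.0, 0.046, 0.999, -0.0]
force: [-0.2, 0.6, 0.3]
grip_width: 0.878
grasp_force: 0.0
t: 20.7
ee_pos: [0.498, 0.0886, 0.2065]
ee_rot: [-0.001, 0.046, 0.999, -0.0]
force: [-0.5, -0.6, -0.1]
grip_width: 0.88
grasp_force: 0.0
```

Run:
```python
from fit import *
o=env.observe();print(o['ee_pos'],o['force'],o['ft_torque'],o["joint_positions"])
out=[]
for n in("top","scene"):
    P=[env.read_camera(n) for _ in range(4)]; c=P[-1]; im=np.mean([p["color"] for p in P],0).astype(np.uint8)
    x=proj(c,(.54,.085,.08)).astype(int); k=8; x0,y0=x[0]-25,x[1]-32
    b=cv2.resize(im[y0:y0+70,x0:x0+50,::-1],None,fx=k,fy=k,interpolation=cv2.INTER_CUBIC); b=cv2.convertScaleAbs(b,alpha=1.4)
    for P in parts:
        uv=np.array([(proj(c,X)-[x0,y0]+.5)*k-.5 for X in rt(P,.4978,.0883,-.094,.059)]); cv2.polylines(b,[cv2.convexHull(np.round(uv*16).astype(np.int32))],True,(0,255,0),1,cv2.LINE_AA,4)
    out.append(b)
cv2.imwrite("pics/c7.png",np.hstack(out))
```

```text
[0.49796267 0.08858641 0.2064564 ] [-0.52619754 -0.64153782 -0.06909914] [ 0.00372544  0.02121497 -0.04616704] [-4.52089026e-02  4.03917817e-01  1.75303419e+00  2.33290134e-06
  9.87494338e-01 -1.52416288e+00]
```

View pics/c7.png

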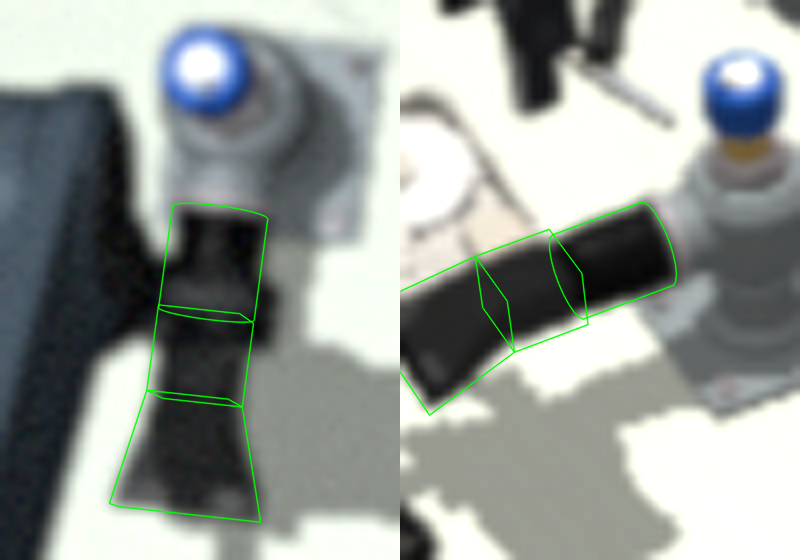

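Nozzle seated and free. Next is the knob: I shift above it while winding the wrist back.

```bash
python3 -m pendant '[[[0.0116,-0.0011,0],[0,0,-0.12]],[[0.0116,-0.0011,0],[0,0,-0.12]],[[0.0116,-0.0011,0],[0,0,-0.12]],[[0.0116,-0.0011,0],[0,0,-0.12]],[[0.0116,-0.0011,0],[0,0,-0.12]],[[0.0116,-0.0011,0],[0,0,-0.12]],[[0.0116,-0.0011,0],[0,0,-0.12]],[[0.0116,-0.0011,0],[0,0,-0.12]],[[0.0116,-0.0011,0],[0,0,-0.12]],[[0.0111,-0.0012,0],[0,0,-0.12]]]'
python3 -m pendant '[[[0,0,0],[0,0,-0.12]],[[0,0,0],[0,0,-0.12]],[[0,0,0],[0,0,-0.12]],[[0,0,-0.02],[0,0,0]],[[0,0,-0.02],[0,0,0]],[[0,0,0],[0,0,0]],[[0,0,0],[0,0,0]],[[0,0,0],[0,0,0]],[[0,0,0],[0,0,0]],[[0,0,0],[0,0,0]]]'; python3 -c "
from workcell import env;o=env.observe();print(o['ee_pos'],o['force'],o['joint_positions'])"
```

```text
t: 21.93
ee_pos: [0.6151, 0.0774, 0.2073]
ee_rot: [-0.0, 0.604, 0.797, -0.0]
force: [0.8, 0.4, -0.3]
grip_width: 0.879
grasp_force: 0.0
t: 22.77
ee_pos: [0.6154, 0.0774, 0.1688]
ee_rot: [0.001, 0.735, 0.678, 0.001]
force: [0.8, -0.0, 0.2]
grip_width: 0.877
grasp_force: 0.0
[0.61543478 0.07741826 0.16877325] [ 0.76139803 -0.04535497  0.19479768] [-5.47891382e-02  5.93655426e-01  1.50592117e+00  1.70498983e-05
  1.03963637e+00  2.61607971e-02]
```

```bash
python3 -m pendant '[[[-0.0018,0,-0.01],[0,0,0]],[[0,0,-0.01],[0,0,0]],[[0,0,-0.008],[0,0,0]],[[0,0,-0.006],[0,0,0]],[[0,0,0],[0,0,0]],[[0,0,0],[0,0,0]],[[0,0,0],[0,0,0]],[[0,0,0],[0,0,0]],[[0,0,0],[0,0,0]],[[0,0,0],[0,0,0]]]'
python3 -m pendant '[[[0,0,0],[0,0,0]],[[0,0,0],[0,0,0]],[[0,0,0],[0,0,0]],[[0,0,0],[0,0,0]],[[0,0,0],[0,0,0]],[[0,0,0],[0,0,0]],[[0,0,0],[0,0,0]],[[0,0,0],[0,0,0]],[[0,0,0],[0,0,0]],[[0,0,0],[0,0,0]]]' 0.0; python3 -c "
from workcell import env;o=env.observe();print(o['ee_pos'],o['force'],o['ft_torque'])"
```

```text
t: 23.6
ee_pos: [0.6131, 0.0774, 0.1339]
ee_rot: [0.0, 0.735, 0.678, 0.0]
force: [-0.0, -0.8, 0.5]
grip_width: 0.88
grasp_force: 0.0
t: 24.43
ee_pos: [0.6137, 0.0774, 0.1341]
ee_rot: [0.001, 0.735, 0.678, 0.001]
force: [2.6, 0.5, 4.6]
grip_width: 0.426
grasp_force: 59.9
[0.61368076 0.07738926 0.13407189] [2.55945906 0.48797479 4.62130542] [-0.05298565 -0.36160567 -0.00150464]
```

```bash
python3 -m pendant '[[[0,0,0.0004],[0,0,0.1]],[[0,0,0.0004],[0,0,0.1]],[[0,0,0.0004],[0,0,0.1]],[[0,0,0.0004],[0,0,0.1]],[[0,0,0.0004],[0,0,0.1]],[[0,0,0.0004],[0,0,0.1]],[[0,0,0.0004],[0,0,0.1]],[[0,0,0.0003],[0,0,0.1]],[[0,0,0.0004],[0,0,0.1]],[[0,0,0.0004],[0,0,0.1]]]'; python3 -c "
from workcell import env;o=env.observe();print(o['ee_pos'],o['force'],o['ft_torque'],o['joint_positions'][5])"
```

```text
t: 25.27
ee_pos: [0.6131, 0.0771, 0.1379]
ee_rot: [0.0, 0.318, 0.948, -0.0]
force: [0.7, -1.3, 6.0]
grip_width: 0.425
grasp_force: 60.0
[0.61311058 0.07713379 0.13793024] [ 0.68834561 -1.31754825  5.99209247] [-0.16789508 -0.18759957 -0.12275962] -0.9785823896643999
```

```bash
python3 -m pendant '[[[0,0,0.0005],[0,0,0.1]],[[0,0,0.0005],[0,0,0.1]],[[0,0,0.0004],[0,0,0.1]],[[0,0,0.0004],[0,0,0.1]],[[0,0,0.0004],[0,0,0.1]],[[0,0,0.0004],[0,0,0.1]],[[0,0,0.0004],[0,0,0.1]],[[0,0,0.0004],[0,0,0.1]],[[0,0,0.0004],[0,0,0.1]],[[0,0,0.0004],[0,0,0.1]]]'; python3 -c "
from workcell import env;o=env.observe();print(o['ee_pos'],o['force'],o['ft_torque'],o['joint_positions'][5])"
```

```text
t: 26.1
ee_pos: [0.613, 0.0765, 0.1418]
ee_rot: [0.0, -0.176, 0.984, -0.001]
force: [2.2, -3.1, 4.0]
grip_width: 0.427
grasp_force: 59.9
[0.61298878 0.07646902 0.14180883] [ 2.23494151 -3.06385799  4.03354151] [-0.41794066 -0.21521058 -0.10491858] -1.9785294538092457
```

```bash
python3 -m pendant '[[[0,0,0.0003],[0,0,0.06]],[[0,0,0.0003],[0,0,0.06]],[[0,0,0.0002],[0,0,0.06]],[[0,0,0.0003],[0,0,0.06]],[[0,0,0.0002],[0,0,0.06]],[[0,0,0.0002],[0,0,0.06]],[[0,0,0.0002],[0,0,0.06]],[[0,0,0],[0,0,0]],[[0,0,0],[0,0,0]],[[0,0,0],[0,0,0]]]'; python3 -c "
from workcell import env;o=env.observe();print(o['ee_pos'],o['force'],o['ft_torque'],o['joint_positions'][5])"
```

```text
t: 26.93
ee_pos: [0.6111, 0.0744, 0.1427]
ee_rot: [-0.003, -0.373, 0.928, -0.001]
force: [-1.4, -8.2, 3.2]
grip_width: 0.43
grasp_force: 60.1
[0.61107935 0.07435073 0.1427425 ] [-1.44382626 -8.16301011  3.20169189] [-1.43977228  0.22747528 -1.03363225] -2.3904185280990062
```

```bash
python3 -m pendant '[[[0,0,0],[0,0,0.04]],[[0,0,0],[0,0,0.02]],[[0,0,0],[0,0,0]],[[0,0,0],[0,0,0]],[[0,0,0],[0,0,0]],[[0,0,0],[0,0,0]],[[0,0,0],[0,0,0]],[[0,0,0],[0,0,0]],[[0,0,0],[0,0,0]],[[0,0,0],[0,0,0]]]'; python3 -c "
from workcell import env;o=env.observe();print(o['ee_pos'],o['force'],o['ft_torque'],o['joint_positions'][5])"
python3 -m pendant '[[[0,0,0],[0,0,0]],[[0,0,0],[0,0,0]],[[0,0,0],[0,0,0]],[[0,0,0],[0,0,0]],[[0,0,0],[0,0,0]],[[0,0,0],[0,0,0]],[[0,0,0],[0,0,0]],[[0,0,0],[0,0,0]],[[0,0,0],[0,0,0]],[[0,0,0],[0,0,0]]]' 0.08; python3 -c "
from workcell import env;o=env.observe();print(o['ee_pos'],o['force'],o['ft_torque'],o['joint_positions'][5])"
```

```text
t: 27.77
ee_pos: [0.6108, 0.0738, 0.1428]
ee_rot: [-0.003, -0.4, 0.917, -0.001]
force: [-2.7, -10.6, 4.3]
grip_width: 0.425
grasp_force: 60.1
[0.61079808 0.07379564 0.14276279] [ -2.65305909 -10.55644046   4.3143027 ] [-1.77427991  0.3590779  -1.5269422 ] -2.4488629875807657
t: 28.6
ee_pos: [0.6128, 0.0775, 0.1433]
ee_rot: [0.0, -0.402, 0.915, -0.0]
force: [0.7, -0.0, -0.3]
grip_width: 0.939
grasp_force: 0.0
[0.61278843 0.07753034 0.14333289] [ 0.71063345 -0.03910381 -0.3153493 ] [ 0.05525051 -0.04064238 -0.02523455] -2.453961017362357
```

```bash
python3 -m pendant '[[[0,0,0.01],[0,0,0]],[[0,0,0.02],[0,0,0]],[[0,0,0.03],[0,0,0]],[[0,0,0.03],[0,0,0]],[[-0.03,0.02,0.02],[0,0,0]],[[-0.03,0.03,0],[0,0,0]],[[-0.03,0.03,0],[0,0,0]],[[-0.02,0.03,0],[0,0,0]],[[0,0.03,0],[0,0,0]],[[0,0,0],[0,0,0]]]'
python3 - <<'E'
from fit import *
out=[];V=[]
for n in("top","scene"):
    P=[env.read_camera(n) for _ in range(4)]; c=P[-1]; im=np.mean([p["color"] for p in P],0).astype(np.uint8)
    x=proj(c,(.55,.085,.08)).astype(int); k=8; x0,y0=x[0]-25,x[1]-32
    hs=cv2.cvtColor(im,cv2.COLOR_RGB2HSV); m=cv2.inRange(hs,(100,100,50),(130,255,255)); m[:y0]=0;m[y0+40:]=0;m[:,:x0]=0;m[:,x0+50:]=0
    cc=max(cv2.findContours(m,0,2)[0],key=cv2.contourArea); print(n,cv2.boundingRect(cc),"model centre z .148/.157",proj(c,(.6133,.0775,.148)).round(1),proj(c,(.6133,.0775,.157)).round(1))
    b=cv2.resize(im[y0:y0+70,x0:x0+50,::-1],None,fx=k,fy=k,interpolation=cv2.INTER_CUBIC); out.append(cv2.convertScaleAbs(b,alpha=1.4))
cv2.imwrite("pics/c8.png",np.hstack(out))
E
```

```text
t: 29.43
ee_pos: [0.5024, 0.2208, 0.2548]
ee_rot: [0.001, -0.404, 0.915, 0.001]
force: [0.7, 0.4, 0.8]
grip_width: 0.937
grasp_force: 0.0
top (197, 167, 11, 11) model centre z .148/.157 [202.  172.5] [201.5 172. ]
scene (248, 136, 9, 9) model centre z .148/.157 [252.3 140.7] [252.1 138.8]
```

View pics/c8.png

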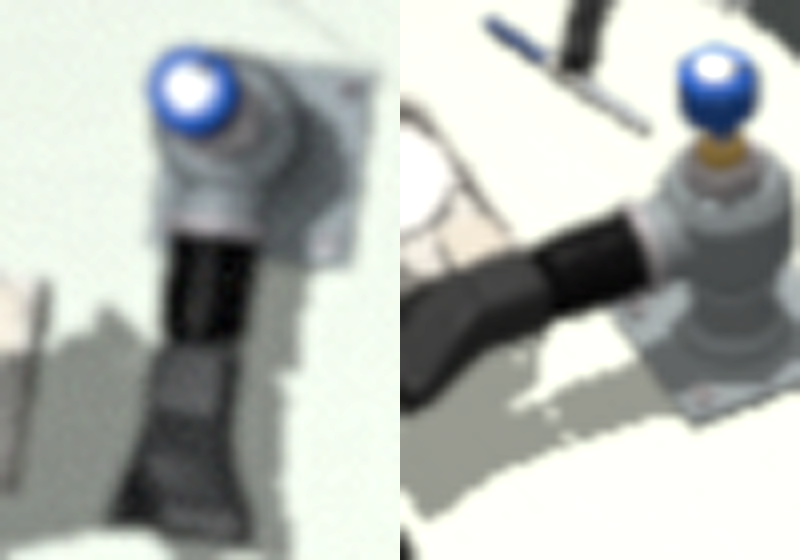

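The nozzle is seated flush against the collar. The knob is raised and was hard against its stop, and the arm is clear.

```bash
python3 -c "
from workcell import env;print(env.sign_off())"
```

```text
the job is handed in; nothing more can be done
None
```

The job is handed in: the large black nozzle is seated on the spigot against the collar and let go, and the valve was turned anticlockwise to its stop. The arm stayed clear of the open drive and the lid. The hand-in gave no verdict.

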